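Back the indexing wheel off one notch

ROBOT

A 6-joint arm with a two-finger parallel gripper is mounted at the origin on the work surface. World frame = base frame: x ahead of the robot, y to its left, z up, the work surface at z = 0. Lengths are in mm, angles in rad, forces in N, time in s.
With the tool pointing down it reaches from about 350 to 800 mm from the base axis. Payload 7.3 kg.
Tool frame: the origin (TCP) lies between the finger pads; the fingertips stand 14 mm ahead of it and the grasp point (between the pads) lies 5 mm behind it (ctrl.finger_overhang is the distance from the TCP to the fingertips, in mm); z points along the fingers, y is the line along which they close (so a half turn about z gives the same grasp; the last joint's range is limited). The gripper opens to 85 mm and grips with 20 to 120 N. Pads are 22 mm wide; open, the fingers measure 114 mm over their backs; the gripper's body (76 mm by 85 mm) begins 54 mm behind the grasp point. The pads swing forward as they close: fully open they stand 13 mm farther back than shut.
Start: joints at [-1.306, 0.342, 1.524, -0, 1.275, -0.146], TCP at [209.678, -481.33, 245.322] pointing down, gripper open.
Joint ranges: [-2.53, 2.53], [-0.77, 2.02], [0.04, 2.7], [-1, 4.14], [0.28, 2.66], [-3.11, 3.11]. Speed limits (rad/s): [2.57, 2.57, 3.14, 3.14, 3.14, 3.14].

INTERFACE

Orientations are given as a 3x3 rotation matrix whose columns are the frame's x, y, z axes.
In Python, from station import ctrl, eyes, job, readout gives the robot as it stands. Calls block until the motion is done:
- ctrl.goto(position, orientation): joint-space move of the TCP to a pose.
- ctrl.movel(position, attitude=None, rate=150): straight line of the TCP; attitude=None keeps the orientation; rate is the mean speed in mm/s.
- ctrl.goto_joints(angles): joint-space move.
- ctrl.command_gripper(opening, f_grip=None): finger opening in mm; f_grip is the grip in N (None keeps the last); returns when the fingers have stopped.
- ctrl.sleep(seconds).
- ctrl.inverse_kinematics(position, orientation): joint angles nearest the present ones, or None.
- eyes.snapshot(name): name is "scene" or "top"; returns a dict with "pixels" (420x560x3 uint8, red, green, blue), "depth" (420x560 float32, mm along the optical axis (not along the pixel's ray), 0 where there is no reading), "fx", "fy", "cx", "cy" (pixels), "world_from_camera" (4x4, takes a point from camera to world coordinates). Camera axes: x right, y down, z forward; pixel columns grow to the right and rows downward; lengths in mm; the calibration is good to about 2 mm. A picture is of the moment at which its call begins.
A pose or a line that the arm cannot do raises ctrl.Unreachable and nothing moves.
- job.job_done(): hands the job in; it is judged then, once.
Trained networks look in a picture, given as the dict that the camera call returned (one of the last four; its "shot" number tells which), for a name from the list of things; names that differ only in an ending like _2 or _b are one class to them, and where a whole thing is asked for, a point or a joint stands for the part that bears it (a point fixed in the world has none). Each returns a list of dicts, best first, with "score" (0 to 1); they miss things now and then, are a little off and sometimes report something else, mostly with a low value. They report only what shows in the picture. A call takes as long as a camera call.
- eyes.cut_out(picture, query): "region" (420x560 bool, what is visible of it).
- eyes.pinpoint(picture, query): "at" ([x, y, z] in mm, in world coordinates, good to about 4 mm: a listed point, or the origin of a listed thing).
Readings, each from a call of its own:
- readout.current_time(): time.
- readout.current_qpos(): joint angles.
- readout.current_dq(): joint speeds.
- readout.current_tau(): joint torques, N m.
- readout.current_eef_pos(): TCP position.
- readout.current_ee_rot(): TCP orientation.
- readout.current_force(): force on the tool from outside, world axes, zero at the start.
- readout.current_torque(): the same for the moment, N m.
- readout.current_width(): finger opening in mm.
- readout.current_grip_force(): force on a finger pad.
Only numpy, scipy, OpenCV 4.12 (cv2) and the standard library are available. Lean on these libraries where they do the work, as an engineer would, in place of code of your own. Each camera call takes 0.05 s, during which the arm holds its last target. There are 200 camera calls.

TASK

The indexing wheel of the drilling fixture has been advanced one notch too far. With a fingertip, push the pawl's ball-ended thumb lever over until the pawl tips up out of the teeth and stays up; then, with the pawl up, push the wheel backward (clockwise seen from above) by one notch, using any of its upright posts; then push the thumb lever back so that the pawl drops fully home against the next tooth. Only push with the fingers, gently: do not pinch or grip anything, and leave the loose parts and tools where they are.

Things in the scene. Friction and masses are not known exactly. Their poses are not given: they have to be found in the camera images.
- fixture: indexing fixture bolted to the bench; origin on the bench surface below the wheel's axis, z up. Dark steel base plate 12 mm thick, x -105 to 135, y -190 to 125 mm in its own frame. On it a flat ratchet wheel and, along the wheel's rim on the +x side, a steel pawl
- hub (a point): centre of the wheel, on its axis at the disc's top face, 38 mm above the bench. Aluminium disc 184 mm across, lying flat, with 12 steel saw teeth (one notch = 30 degrees) standing 14 mm up on its rim (radius 72 to 92 mm, tops 52 mm above the bench). A hub 40 mm across stands at the centre, up to 62 mm above the bench
- hinge (a point): middle of the pawl's hinge pin, which lies along the fixture's x at x 82, y -66, z 52 mm in its frame; the steel cheeks beside it rise to 64 mm above the bench. The pawl is a bar from here towards fixture +y, 66 mm to its nose; with the pawl down it is nowhere higher than 66 mm but for its upright thumb lever
- wheel (a joint): turn of the wheel in rad, positive counter-clockwise from above (forward). At 0 a tooth's steep face touches the seated pawl; it starts 0.015 to 0.085 off that, in the play. One notch back is -0.524, where the next tooth's face touches the nose. The seated pawl stops backward turning only. Friction keeps the wheel where it is left; 2 to 4 N at a post turns it
- pawl (a joint): pawl angle in rad: 0 seated by its own weight, 0.95 thrown over against its stop. It tips over centre at about 0.65: past that it falls to 0.95 and stays, short of that it falls back to 0. The nose clears the teeth from about 0.25
- knob (a point): centre of the steel ball, 24 mm across, topping the pawl's thumb lever (12 x 8 mm bar). Pawl down: 20 mm from the hinge pin towards fixture +y and 68 mm above it (120 mm above the bench). It swings about the pin, radius 71 mm, towards fixture -y as the pawl lifts; thrown over it is 44 mm beyond the pin, 108 mm above the bench. About 1 N moves it
- nose (a point): lower front edge of the pawl's nose, 66 mm from the hinge pin; 40 mm above the bench when seated
- post0 (a point): top centre of one of the wheel's four alike steel posts, 12 mm across, standing 50 mm up from the disc (top 88 mm above the bench) on a 55 mm radius, 90 degrees apart
- post1 (a point): top centre of one of the wheel's four alike steel posts, 12 mm across, standing 50 mm up from the disc (top 88 mm above the bench) on a 55 mm radius, 90 degrees apart
- post2 (a point): top centre of one of the wheel's four alike steel posts, 12 mm across, standing 50 mm up from the disc (top 88 mm above the bench) on a 55 mm radius, 90 degrees apart
- post3 (a point): top centre of one of the wheel's four alike steel posts, 12 mm across, standing 50 mm up from the disc (top 88 mm above the bench) on a 55 mm radius, 90 degrees apart
- bushing_mid (a point): loose brass bushing, 26 mm across, 30 mm tall, standing on the fixture's base plate; point at its centre. Leave alone
- stud_mid (a point): loose steel stud, 24 mm head down, 48 mm tall, standing on the base plate; point half-way up. Leave alone
- wrench: loose wrench lying on the bench. Leave alone
- screwdriver: loose screwdriver lying on the bench. Leave alone
- hammer: loose hammer lying on the bench. Leave alone
- oil_mid (a point): loose oil bottle, 56 mm across, 140 mm tall; centre. Leave alone
- jar_mid (a point): loose jar, 70 mm across, 90 mm tall; centre. Leave alone

How it is judged:
By the outcome, as a careful person would: the job done as asked, in the order asked, and still so for the second after the job is handed in, with the robot touching nothing.
It also fails if it takes over 48 s, if anything falls off the work surface, if the arm or the gripper's body presses on something with over 40 N, if the wrist force passes 120 N, or if a joint passes its speed limit or range.

## Working session

There is one attempt and no reset: what is moved stays moved. The work goes in short steps, each a Python script; the robot and the scene stay as the last script left them, time stands still between calls to the robot, and variables do not carry over. Pictures are saved under pics/ and viewed, at most 10 in all, crops included, and the job is handed in when it is done.

```bash
mkdir -p pics; python3 - <<'E'
from station import ctrl, eyes, job, readout
import cv2, numpy as np
print(readout.current_time())
for c in ("scene","top"):
    p=eyes.snapshot(c); cv2.imwrite(f"pics/{c}0.png",p["pixels"][:,:,::-1])
    for q in "fixture hub hinge knob nose post0 bushing_mid stud_mid oil_mid jar_mid wrench screwdriver hammer".split():
        r=eyes.pinpoint(p,q); print(c,q,[(np.round(d["at"]).tolist(),round(d["score"],2)) for d in r[:5]])
print(readout.current_time(),readout.current_force())
E
```

```text
0.0
scene fixture []
scene hub [([494.0, 7.0, 86.0], 0.74), ([516.0, -50.0, 37.0], 0.63)]
scene hinge [([557.0, -146.0, 53.0], 0.85)]
scene knob [([563.0, -129.0, 118.0], 0.69), ([428.0, 465.0, 2.0], 0.16)]
scene nose [([586.0, -86.0, 42.0], 0.9)]
scene post0 [([492.0, 5.0, 88.0], 0.93), ([569.0, -27.0, 90.0], 0.92), ([464.0, -64.0, 88.0], 0.72), ([536.0, -99.0, 87.0], 0.66), ([658.0, -18.0, 30.0], 0.5)]
scene bushing_mid [([658.0, -18.0, 28.0], 0.51)]
scene stud_mid [([404.0, -154.0, 36.0], 0.65), ([496.0, 10.0, 89.0], 0.29)]
scene oil_mid [([604.0, 454.0, 73.0], 0.65)]
scene jar_mid [([651.0, -427.0, 48.0], 0.67), ([416.0, -448.0, -0.0], 0.61)]
scene wrench [([429.0, 466.0, 0.0], 0.65), ([405.0, -154.0, 31.0], 0.28)]
scene screwdriver [([486.0, 368.0, 2.0], 0.72)]
scene hammer [([414.0, -447.0, 0.0], 0.64)]
top fixture [([512.0, -47.0, 0.0], 0.6)]
top hub [([517.0, -44.0, 40.0], 0.98)]
top hinge [([552.0, -141.0, 52.0], 0.59)]
top knob [([566.0, -124.0, 123.0], 0.66)]
top nose [([588.0, -87.0, 37.0], 0.51)]
top post0 [([464.0, -70.0, 84.0], 0.8), ([492.0, 9.0, 89.0], 0.78), ([566.0, -24.0, 89.0], 0.63), ([532.0, -96.0, 86.0], 0.56)]
top bushing_mid [([651.0, -21.0, 28.0], 0.52)]
top stud_mid [([490.0, 364.0, 5.0], 0.72), ([403.0, -154.0, 37.0], 0.59)]
top oil_mid [([604.0, 450.0, 68.0], 0.89)]
top jar_mid [([651.0, -424.0, 44.0], 0.63)]
top wrench [([424.0, 465.0, -1.0], 0.6)]
top screwdriver [([491.0, 363.0, 4.0], 0.82)]
top hammer [([415.0, -448.0, -4.0], 0.83)]
1.4 [ 0.0837154  -0.580764   -0.69758277]
```

View pics/scene0.png

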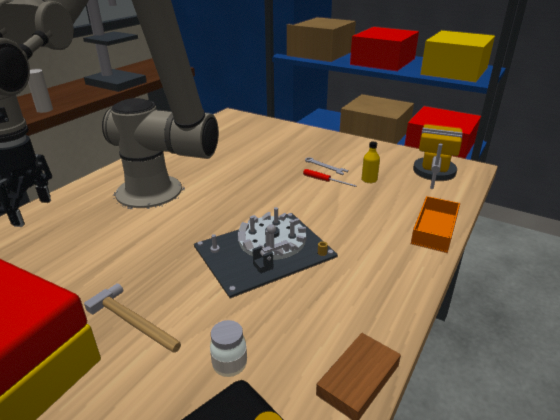

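View pics/top0.png

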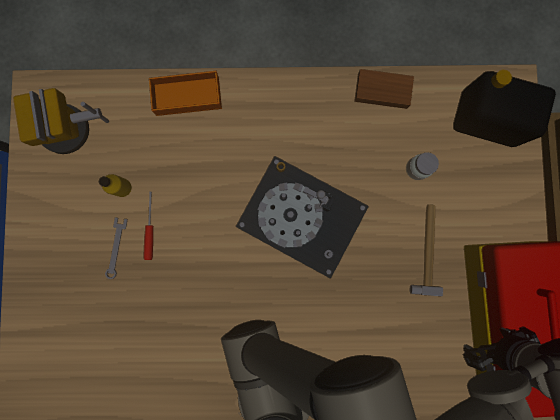

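Scene shot: the fixture is around px (265,245), with the lever standing up near (268,232). Top shot: the wheel hub is at (290,214) and the knob at (321,197). The keypoints fit a fixture yaw of about -29.7° with the hub at (515.5,-46).

```bash
cat > h.py <<'E'
from station import ctrl, eyes, job, readout
import cv2, numpy as np
C=np.array([515.5,-46.]); YAW=np.radians(-29.7)
def W(x,y,tip):
    c,s=np.cos(YAW),np.sin(YAW); return np.array([C[0]+c*x-s*y, C[1]+s*x+c*y, tip+ctrl.finger_overhang])
def F(p):
    d=np.array(p[:2])-C; c,s=np.cos(YAW),np.sin(YAW); return np.array([c*d[0]+s*d[1],-s*d[0]+c*d[1]])
def R(a):   # tool x along fixture angle a (deg), z down
    a=np.radians(a)+YAW; x=np.array([np.cos(a),np.sin(a),0]); z=np.array([0,0,-1.]); return np.c_[x,np.cross(z,x),z]
def st(t=""): print(t,"t",round(readout.current_time(),2),"F",np.round(readout.current_force(),1),"fx",np.round(F(readout.current_eef_pos()),1))
def look(name=None,qs=("knob","nose","post0")):
    for c in ("top","scene"):
        p=eyes.snapshot(c)
        if name: cv2.imwrite(f"pics/{name}_{c}.png",cv2.resize(p["pixels"][120:330,180:390,::-1],None,fx=2.6,fy=2.6,interpolation=cv2.INTER_CUBIC))
        for q in qs:
            for d in eyes.pinpoint(p,q)[:4]:
                f=F(d["at"]); print(c,q,np.round([*f,d["at"][2]],1),"ang",round(np.degrees(np.arctan2(f[1],f[0])),1),"r",round(np.hypot(*f),1),round(d["score"],2))
E
python3 - <<'E'
from h import *
ctrl.command_gripper(0); print(ctrl.finger_overhang)
for a in (90,-90):
    q=ctrl.inverse_kinematics(W(82,-5,170),R(a)); print(a,q)
qs={a:ctrl.inverse_kinematics(W(82,-5,170),R(a)) for a in (90,-90)}
a=min((a for a in qs if qs[a] is not None),key=lambda a:abs(qs[a][5]+.146))
ctrl.goto(W(82,-5,170),R(a)); st("above")
ctrl.movel(W(82,-5,100),rate=120); st("down")
for y in (-25,-40,-55,-68,-80):
    ctrl.movel(W(82,y,100),rate=50); st(y)
look("thrown")
E
```

```text
14.0
90 [-2.84035948e-01  5.14220216e-01  1.42513500e+00 -4.44089210e-16
  1.20223744e+00  2.34326840e-01]
-90 [-2.84035948e-01  5.14220216e-01  1.42513500e+00 -4.44089210e-16
  1.20223744e+00 -2.90726581e+00]
above t 4.13 F [-0.6  0.3  0.5] fx [82.4 -6. ]
down t 4.87 F [ 0.3  1.  -0.2] fx [82.5 -5.1]
-25 t 5.42 F [ 1.   0.6 -0.4] fx [ 82.1 -25.3]
-40 t 5.87 F [ 0.4  0.  -0.4] fx [ 82.  -40.4]
-55 t 6.32 F [-0.   0.1  0.2] fx [ 82.  -55.4]
-68 t 6.72 F [ 0.6 -0.3  1. ] fx [ 82.  -68.4]
-80 t 7.12 F [ 0.2  0.8 -0.1] fx [ 82.  -80.4]
top knob [-228.1  347.1    5.7] ang 123.3 r 415.3 0.27
top nose [ 83.1 -14.2  97.4] ang -9.7 r 84.3 0.44
top post0 [-43.8  33.5  86.1] ang 142.6 r 55.2 0.97
top post0 [ 41.  -37.4  84.9] ang -42.4 r 55.5 0.95
top post0 [32.4 44.7 89.5] ang 54.1 r 55.2 0.92
top post0 [-36.1 -41.8  84.1] ang -130.8 r 55.3 0.78
scene knob [  82.1 -109.8  106.1] ang -53.2 r 137.0 0.78
scene nose [ 80.4 -14.   99.5] ang -9.9 r 81.6 0.89
scene nose [-35.1 -40.5  92.3] ang -130.9 r 53.6 0.28
scene post0 [-32.9 -41.4  88.8] ang -128.4 r 52.9 0.88
scene post0 [ 44.7 -38.   85.1] ang -40.4 r 58.6 0.77
scene post0 [37.9 40.3 91. ] ang 46.7 r 55.3 0.68
scene post0 [-43.5  32.5  85.9] ang 143.2 r 54.3 0.6
```

Pawl is thrown (knob at y −110, z 106). Next is the wheel, using the post at about 141°.

```bash
cat >> h.py <<'E'
def P(th,off,tip=72):
    a=np.radians(th); return W(55*np.cos(a)-off*np.sin(a),55*np.sin(a)+off*np.cos(a),tip)
E
python3 - <<'E'
from h import *
ctrl.movel(W(82,-80,170),rate=200)
ctrl.goto(P(141,29,170),R(51)); st("above")
ctrl.movel(P(141,29),rate=150); st("down")
ctrl.movel(P(141,19),rate=60); st("near")
for th in (135,129,123,117):
    ctrl.movel(P(th,17),R(th-90),rate=40); st(th)
look("back24")
E
```

```text
above t 8.9 F [ 0.4 -0.3  0.2] fx [-60.7  11.9]
down t 9.7 F [ 0.5 -0.5  0.3] fx [-60.3  12. ]
near t 10.02 F [0.  0.1 0.7] fx [-54.1  20.3]
135 t 10.37 F [-0.4 -0.7  0. ] fx [-50.9  26.9]
129 t 10.67 F [-0.2  1.  -0.6] fx [-47.8  32. ]
123 t 10.97 F [-0.1 -0.9 -0.5] fx [-44.2  36.8]
117 t 11.27 F [-0.2 -0.   0.1] fx [-40.1  41.3]
top knob [  82.4 -104.9  107.5] ang -51.8 r 133.3 0.76
top nose [ 82.5 -18.   95.6] ang -12.3 r 84.5 0.74
top post0 [ 22.4 -49.   87.1] ang -65.4 r 53.9 0.78
top post0 [50.3 24.4 89.7] ang 25.9 r 55.9 0.62
scene knob [  84.3 -110.   107. ] ang -52.5 r 138.6 0.86
scene knob [-329.4  401.1    0. ] ang 129.4 r 519.0 0.31
scene nose [ 82.3 -15.6 100. ] ang -10.7 r 83.8 0.67
scene post0 [50.6 24.3 91.8] ang 25.6 r 56.1 0.85
scene post0 [-49.6 -18.5  89.6] ang -159.5 r 52.9 0.7
scene post0 [ 25.  -50.5  83.4] ang -63.7 r 56.3 0.67
scene post0 [-170.1  478.1   69. ] ang 109.6 r 507.5 0.27
```

View pics/back24_top.png

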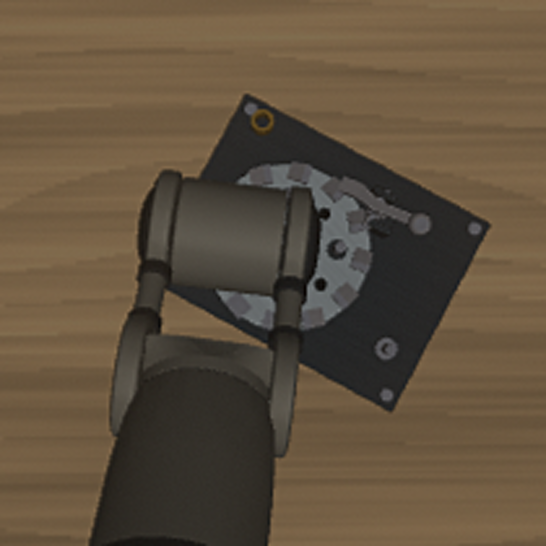

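The top view shows the arm over the wheel's left, the pawl still up, and the knob thrown at px (420,224). I'll push almost the full notch, retreat out of view, and compare the tooth phase with the first picture.

```bash
cat >> h.py <<'E'
def phase(p0,img,M):   # rotation (deg ccw, mod 30) between rim teeth of two top pictures
    K,T=M
    def prof(im,z=52):
        g=cv2.cvtColor(im,cv2.COLOR_RGB2GRAY).astype(np.float32)
        a=np.radians(np.arange(20,320,.25)); out=[]
        for r in (76,80,84,88):
            X=np.c_[C[0]+r*np.cos(a+YAW),C[1]+r*np.sin(a+YAW),0*a+z,0*a+1]@np.linalg.inv(T).T
            u=(K[0]*X[:,0]/X[:,2]+K[2]).astype(np.float32); v=(K[1]*X[:,1]/X[:,2]+K[3]).astype(np.float32)
            out.append(cv2.remap(g,u[None],v[None],cv2.INTER_LINEAR)[0])
        return np.array(out)
    A,B=prof(p0),prof(img); s=range(-60,61); n=A.shape[1]
    cc=[np.corrcoef(A[:,60:n-60].ravel(),B[:,60+k:n-60+k].ravel())[0,1] for k in s]
    k=int(np.argmax(cc)); return s[k]*.25,cc[k]
def teeth():
    p=eyes.snapshot("top"); p0=cv2.imread("pics/top0.png")[:,:,::-1].copy()
    print("phase",phase(p0,p["pixels"].copy(),((p["fx"],p["fy"],p["cx"],p["cy"]),p["world_from_camera"])))
E
python3 - <<'E'
from h import *
ctrl.movel(P(112.8,17),R(22.8),rate=30); st()
ctrl.movel(P(112.8,27),rate=100)
ctrl.movel(P(112.8,27,170),rate=250)
ctrl.goto(W(82,-300,170),R(90)); st()
teeth(); look("turned",("post0","knob"))
E
```

```text
t 11.96 F [-0.6  0.3  0.3] fx [-37.   44.1]
 t 14.38 F [-0.5  0.6  0.5] fx [  81.8 -299.4]
phase (2.0, np.float64(0.9641534439416907))
top post0 [-49.1 -20.1  85.4] ang -157.8 r 53.1 0.84
top post0 [47.  24.4 86.8] ang 27.4 r 52.9 0.8
top post0 [-20.3  48.2  86.4] ang 112.9 r 52.3 0.63
top post0 [ 19.5 -50.6  83.9] ang -68.9 r 54.2 0.55
top knob [-50.3 -22.9  86.2] ang -155.5 r 55.2 0.72
top knob [  85.  -108.1  111.9] ang -51.8 r 137.5 0.48
scene post0 [51.5 20.4 92.2] ang 21.6 r 55.4 0.95
scene post0 [ 22.9 -55.   86.2] ang -67.4 r 59.6 0.83
scene post0 [-23.9  50.8  86.3] ang 115.2 r 56.2 0.78
scene post0 [-51.2 -18.8  89.4] ang -159.9 r 54.6 0.67
scene knob [  82.8 -110.1  106.9] ang -53.0 r 137.8 0.9
```

View pics/turned_top.png

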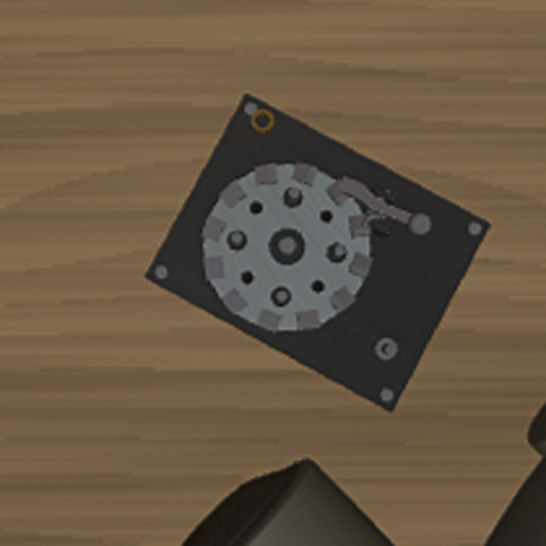

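The view is clear: pawl up with the knob at px (420,224), and the wheel back about 28°. The tooth phase says 2° remain, so I'll push about 1.6° more.

```bash
python3 - <<'E'
from h import *
ctrl.goto(P(112.8,27,170),R(22.8))
ctrl.movel(P(112.8,27),rate=150)
ctrl.movel(P(112.8,18.5),rate=60)
ctrl.movel(P(111.2,17),R(21.2),rate=20); ctrl.sleep(.2); st()
ctrl.movel(P(111.2,27),rate=100)
ctrl.movel(P(111.2,27,170),rate=250)
ctrl.goto(W(82,-300,170),R(90)); st()
teeth(); look(None,("post0","knob"))
E
```

```text
t 17.94 F [-0.5  0.1 -0.2] fx [-35.7  45.2]
 t 20.38 F [-0.   0.1  0.2] fx [  81.8 -299.4]
phase (0.25, np.float64(0.9733593809230853))
top post0 [-48.7 -21.3  87.4] ang -156.3 r 53.2 0.85
top post0 [-20.3  50.5  88.7] ang 111.9 r 54.4 0.77
top post0 [ 19.1 -52.5  84.9] ang -70.0 r 55.9 0.76
top post0 [49.8 23.1 89.8] ang 24.9 r 54.9 0.75
top knob [  83.9 -107.6  110.4] ang -52.0 r 136.4 0.52
scene post0 [52.  19.2 92.7] ang 20.3 r 55.5 0.86
scene post0 [-51.8 -20.4  90.9] ang -158.6 r 55.7 0.81
scene post0 [ 20.7 -55.2  90.2] ang -69.5 r 59.0 0.78
scene post0 [-20.4  51.7  90.1] ang 111.5 r 55.6 0.67
scene knob [  83.4 -109.6  108. ] ang -52.7 r 137.7 0.78
scene knob [ 0.4 -3.7 39.9] ang -84.1 r 3.7 0.74
```

```bash
python3 - <<'E'
from h import *
ctrl.movel(W(82,-155,170),R(90),rate=250)
ctrl.movel(W(82,-155,96),rate=150); st("down")
for y in (-135,-122,-112,-105):
    ctrl.movel(W(82,y,96),rate=40); st(y)
ctrl.sleep(.3)
look(None,("knob","nose"))
ctrl.movel(W(82,-155,96),rate=150)
ctrl.movel(W(82,-155,170),rate=200)
ctrl.goto(W(82,-300,170),R(90)); st()
teeth(); look("fin",("post0","knob","nose"))
E
```

```text
down t 22.1 F [-0.4 -0.2  0.3] fx [  82.6 -155.8]
-135 t 22.75 F [ 0.2 -0.4 -0.8] fx [  82.  -134.8]
-122 t 23.23 F [-0.1  0.  -0.6] fx [  81.9 -121.7]
-112 t 23.62 F [-0.1  0.1 -0.2] fx [  81.9 -111.7]
-105 t 23.95 F [-0.6  0.2  0.7] fx [  82.  -104.7]
top knob [-332.4  401.2   -2.6] ang 129.6 r 521.0 0.73
top knob [ 82.6 -42.8 121. ] ang -27.4 r 93.0 0.72
top knob [ 79.6 -61.7  50.6] ang -37.8 r 100.7 0.35
top nose [ 111.2 -398.1   -3.2] ang -74.4 r 413.3 0.73
top nose [82.   1.4 40.1] ang 1.0 r 82.0 0.7
scene knob [ 83.  -46.7 118.4] ang -29.3 r 95.3 0.64
scene nose [82.6  2.2 41.4] ang 1.6 r 82.7 0.75
scene nose [-0.9 -2.3  1.5] ang -110.2 r 2.5 0.17
 t 26.18 F [ 0.5 -0.1  0.8] fx [  81.4 -300. ]
phase (0.25, np.float64(0.9734578618764352))
top post0 [-49.  -22.2  82.7] ang -155.6 r 53.8 0.94
top post0 [49.5 21.3 89.4] ang 23.3 r 53.9 0.79
top post0 [-19.4  51.7  86.5] ang 110.5 r 55.2 0.78
top post0 [ 17.4 -52.3  87.8] ang -71.6 r 55.1 0.63
top knob [ 83.5 -42.3 123. ] ang -26.8 r 93.6 0.67
top nose [83.9  0.4 36.3] ang 0.3 r 83.9 0.61
scene post0 [-52.3 -17.1  89.9] ang -161.9 r 55.0 0.96
scene post0 [50.1 15.  89.6] ang 16.7 r 52.3 0.85
scene post0 [ 21.4 -53.1  86.4] ang -68.0 r 57.2 0.83
scene post0 [-19.5  51.4  87.6] ang 110.8 r 55.0 0.7
scene knob [ 83.4 -46.6 117.3] ang -29.2 r 95.6 0.92
scene knob [-0.  -3.4 37.4] ang -90.7 r 3.4 0.31
scene knob [-331.4  401.8    0.9] ang 129.5 r 520.8 0.3
scene knob [81.5  3.3 38.2] ang 2.3 r 81.5 0.18
scene nose [82.2  0.4 39.7] ang 0.3 r 82.2 0.59
```

View pics/fin_scene.png

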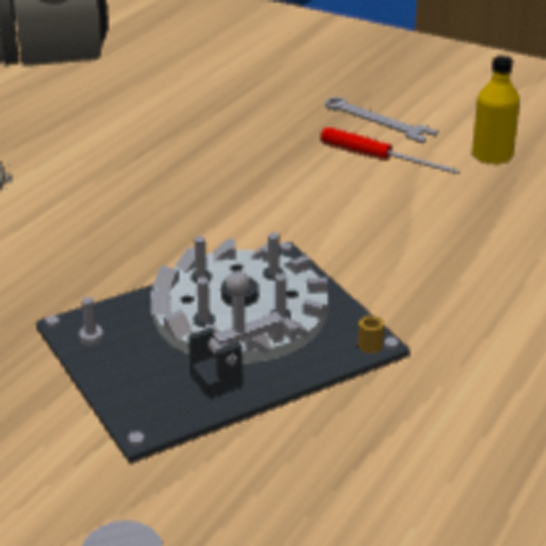

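View pics/fin_top.png

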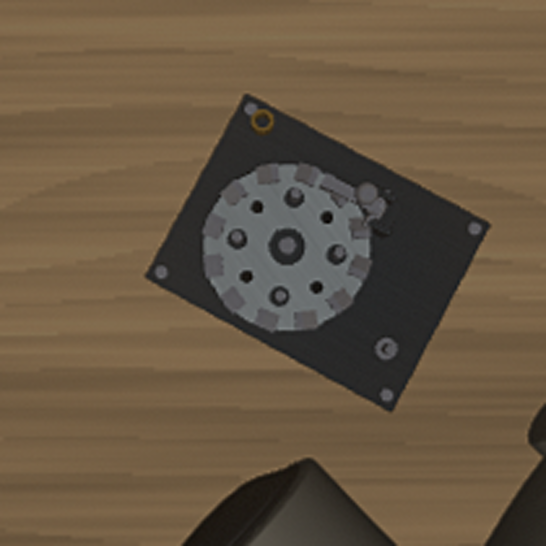

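In both views the pawl is seated: nose at about z 40 and knob back upright, at px (368,193) in the top view. The wheel is one notch back and the loose parts haven't moved.

```bash
python3 -c "
from station import job; print(job.job_done())"
```

```text
the job is handed in; nothing more can be done
None
```

The job is handed in: I threw the pawl up, turned the wheel back about 30° (one notch), and pushed the lever back so the pawl dropped home. The final camera readings showed the pawl seated, and it took about 26 s of the 48 s limit.

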